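Push the teak pusher home in the noodle press

ROBOT

A 6-joint arm with a two-finger parallel gripper is mounted at the origin on the work surface. World frame = base frame: x ahead of the robot, y to its left, z up, the work surface at z = 0. Lengths are in m, angles in degrees, forces in N, time in s.
With the tool pointing down it reaches from about 0.35 to 0.8 m from the base axis. Payload 7.3 kg.
Tool frame: the origin (TCP) lies between the finger pads; the fingertips stand 11 mm ahead of it and the grasp point (between the pads) lies 8 mm behind it (tip_extent is the distance from the TCP to the fingertips, in m); z points along the fingers, y is the direction in which the jaws open and shut (so a half turn about z gives the same grasp; the last joint's range is limited). The gripper opens to 85 mm and grips with 20 to 120 N. Pads are 22 mm wide; open, the fingers measure 114 mm over their backs; the gripper's body (76 mm by 85 mm) begins 54 mm behind the grasp point. The pads swing forward as they close: fully open they stand 13 mm farther back than shut.
Start: joints at [68.01, 19.595, 87.324, -0, 73.075, -8.365], TCP at [0.124, 0.51, 0.242] pointing down, gripper open.
Joint ranges: [-145.02, 145.02], [-44.19, 115.74], [2.07, 154.8], [-57.11, 237.11], [16.16, 152.29], [-177.93, 177.93]. Speed limits (degrees/s): [147.25, 147.25, 180, 180, 180, 180].

INTERFACE

Orientations are given as a 3x3 rotation matrix whose columns are the frame's x, y, z axes.
In Python, from rig import observe, capture, close_job, masks_of, place_of, tip_extent gives the robot as it stands.
- The arm moves only by the tool arm_command, never from a script. Its argument "steps" is a list of rows, each an object with "xyz": the shift along the world's x, y, z in m, a list of three; "delta_rot": the turn, a rotation vector about the world's x, y, z in degrees, a list of three. A call has 1 to 5 rows; each row is the pose to reach, as a shift and turn from the pose commanded when the call began; what a row does not reach only later rows make up. A row lasts 1/12 s, in which the tool goes at most 41.7 mm and 7.16 degrees, less where a joint would pass 70% of its speed; a pose out of reach is approached as far as the arm can. A call with a gripper value outside its range is refused whole. "hand" is the opening, from 0 (shut) to 1 (fully open), set as the call begins (left out, the last holds). The fingers move at their own pace and stop on an object; "force" is the grip in N (left out, the last holds). Time passes only in rows, so rows that repeat a pose let the fingers close. It gives the time, the measured TCP pose, the force and the opening at its end, in the units of the state.
- observe(): the state, without advancing time (a new reading comes with each control period).
- capture(name): name is "side" or "top" or "wrist"; returns a dict with "color" (480x640x3 uint8, red, green, blue), "z_map" (480x640 float32, m along the optical axis (not along the pixel's ray), 0 where there is no reading), "fx", "fy", "cx", "cy" (pixels), "R" (3x3) and "t" (3): a world point X has camera coordinates R X + t. Camera axes: x right, y down, z forward; pixel columns grow to the right and rows downward; lengths in m; the calibration is good to about 2 mm. A picture is of the moment at which its call begins.
- close_job(): hands the job in, once; it reports no verdict.
Trained networks look in a picture, given as the dict that the camera call returned (one of the last four; its "shot" number tells which), for a name from the list of things; names that differ only in an ending like _2 or _b are one class to them, and where a whole thing is asked for, a point or a joint stands for the part that bears it (a point fixed in the world has none). Each returns a list of dicts, best first, with "confidence" (0 to 1); they miss things now and then, are a little off and sometimes report something else, mostly with a low value. They report only what shows in the picture. A call takes as long as a camera call.
- masks_of(picture, query): "mask" (480x640 bool, what is visible of it).
- place_of(picture, query): "xyz" ([x, y, z] in m, in world coordinates, good to about 4 mm: a listed point, or the origin of a listed thing).
The state is a dict: "t": time; "joints": joint angles; "qd": joint speeds; "joint_torque": joint torques, N m; "position": TCP position; "eef_rot": TCP orientation; "force": force on the tool from outside, world axes, zero at the start; "torque": the same for the moment, N m; "opening": finger opening in m.
Only numpy, scipy, OpenCV 4.12 (cv2) and the standard library are available. Lean on these libraries where they do the work, as an engineer would, in place of code of your own. Each camera call takes 0.05 s, during which the arm holds its last target.

TASK

Put the teak pusher into the noodle press: take it by the middle of its shaft, push it about half-way into the barrel and let go of it there, then take hold further back, near the knob, and push it home until you feel the piston inside come up against its stop. Bear on it with between 9 and 20 newtons for a moment at the stop, never more, then let go and leave the pusher home in the barrel. Do not disturb the other kitchen things or force the pusher against the barrel.

Things in the scene. Friction and masses are not known exactly. Their poses are not given: they have to be found in the camera images.
- mouth (a point): Centre of the mouth of the fixed aluminium press barrel, lying level in a teak cradle, bore 75 mm above the bench. x points into the bore (heading varies), z up. Bore 31 mm across, mouth flared to 38 mm over the first 7 mm; barrel 38 mm outside (45 at the lip), 190 mm long, far end closed. Cradle 100 mm wide, 50 mm high, starts 10 mm behind the lip; nothing stands before the mouth.
- pusher_center (a point): Middle of the teak pusher's shaft, on its axis: round rod 28 mm across, shaft 200 mm long, with a knob 40 mm across, 20 mm long, at its back end; 0.1 to 0.2 kg. x runs along the rod to the tip: tip at +100 mm, front of knob -100, back of knob -120, balance point about -14. Starts lying level in the rest, axis 42 mm above the bench.
- pusher_tip (a point): Centre of the pusher's front end face, 100 mm from the middle of the shaft, edge chamfered by 4 mm; axes as pusher_center. A dark ring round the shaft 138 mm behind the tip comes within 15 mm of the mouth when the pusher is home. The bore is loose: a pusher let go half-way in droops at its free end and binds until it is lifted level again.
- rest: The fixed teak rest on which the pusher starts, 150 by 70 mm, 48 mm high, origin under its centre, x the way the tip points. Two notched blocks, 14 mm thick, stand 68 mm either side of its middle; between them fingers can reach beside the shaft down to 12 mm above the bench.
- cobek: Bystander: black stone mortar dish, 200 mm across, 42 mm high, origin under its centre.
- ulekan: Bystander: teak pestle standing upright on its thick end, 58 mm across, 115 mm high, origin under its centre.
- bowl: Bystander: aluminium bowl, 160 mm across, 60 mm high, origin under its centre.
- lidded_box: Bystander: yellow plastic box with a lid, 140 by 190 by 94 mm high, origin under its centre.
- press: The whole fixed press; origin on the bench below the mouth, x along the bore. In it hides a steel piston (centre of its face: piston_face), at the start 83 to 123 mm inside the mouth. It drags with a steady 5 N and stays where left, up to a hard stop (joint piston = 0.040) 123 to 153 mm inside: where differs each time and is only felt. At the stop each further mm adds some 3 to 15 N.

How it is judged:
By the outcome, as a careful person would: the job done as asked, in the order asked, and still so for the second after the job is handed in, with the robot touching nothing.
It also fails if it takes over 72 s, if anything falls off the work surface, if the arm or the gripper's body presses on something with over 40 N, if the wrist force passes 120 N, or if a joint passes its speed limit or range.

## Working session

There is one attempt and no reset: what is moved stays moved. The work goes in short steps, Python scripts to look and compute and a tool call to move; the robot and the scene stay as the last step left them, time stands still between calls to the robot, and variables do not carry over. Pictures are saved under pics/ and viewed, and the job is handed in when it is done.

Besides the shell and the picture viewer there is one more tool, called after "Request:" as a command line: name --argument value ..., lists and objects as JSON in quotes. arm_command: Moves the arm, as the interface text tells. Its arguments: {"type":"object","properties":{"steps":{"type":"array"},"hand":{"type":"number"},"force":{"type":"number"}},"required":["steps"]}

```bash
ls; mkdir -p pics
cat > h.py <<'E'
import numpy as np, cv2
from rig import *
def save(c,n): cv2.imwrite('pics/'+n,c['color'][:,:,::-1])
def w2p(c,X):
    p=c['R']@np.array(X)+c['t']; return (c['fx']*p[0]/p[2]+c['cx'], c['fy']*p[1]/p[2]+c['cy'])
def cloud(c,m):
    v,u=np.nonzero(m&(c['z_map']>0)); z=c['z_map'][v,u]
    P=np.stack([(u-c['cx'])/c['fx']*z,(v-c['cy'])/c['fy']*z,z],1)
    return (P-c['t'])@np.array(c['R'])
E
python3 - <<'E'
from h import *
o=observe(); print(o)
for n in ['top','side']:
    c=capture(n); save(c,n+'0.png')
    for q in ['mouth','pusher_center','pusher_tip','rest','press','cobek','ulekan','bowl','lidded_box']:
        r=place_of(c,q)
        print(n,q,[(np.round(a['xyz'],4),round(a['confidence'],2)) for a in r[:2]])
E
```

```text
pics
{'t': 0.0, 'joints': array([ 6.80087762e+01,  1.96369362e+01,  8.73760518e+01,  1.17355866e-03,
        7.30749997e+01, -8.36564567e+00]), 'qd': array([ 0.08698586,  0.04279796,  0.09401858, -0.01508686, -0.01009836,
       -0.12199437]), 'joint_torque': array([ 3.23444137e-04, -4.33656979e+01, -2.46014714e+01, -6.60946012e-05,
        7.93694810e-03,  2.68004038e-05]), 'position': array([0.12351206, 0.50987842, 0.2416286 ]), 'eef_rot': array([[-9.71854451e-01,  2.35581355e-01, -5.93225463e-04],
       [ 2.35581977e-01,  9.71853449e-01, -1.41660346e-03],
       [ 2.42802849e-04, -1.51648561e-03, -9.99998821e-01]]), 'force': array([ 0.00188814, -0.09152535,  0.09102681]), 'torque': array([ 0.00623081,  0.02913654, -0.02715282]), 'opening': 0.08549980860913783}
top mouth [(array([0.4893, 0.042 , 0.0756]), 0.76)]
top pusher_center [(array([ 0.6202, -0.0845,  0.0428]), 0.66), (array([0.5989, 0.012 , 0.042 ]), 0.34)]
top pusher_tip [(array([0.5975, 0.0138, 0.0421]), 0.83)]
top rest [(array([ 0.6269, -0.0843,  0.0024]), 0.81)]
top press [(array([0.4898, 0.0428, 0.002 ]), 0.89)]
top cobek [(array([ 0.4026, -0.4506,  0.    ]), 0.73)]
top ulekan [(array([ 0.6942, -0.3813, -0.0016]), 0.72)]
top bowl []
top lidded_box [(array([ 0.3286,  0.3637, -0.0006]), 0.73), (array([0.6004, 0.0128, 0.0404]), 0.57)]
side mouth [(array([0.4911, 0.0374, 0.075 ]), 0.7)]
side pusher_center [(array([ 0.6255, -0.0824,  0.0397]), 0.59)]
side pusher_tip [(array([0.5947, 0.0117, 0.0391]), 0.98)]
side rest [(array([ 0.6236, -0.0846,  0.0015]), 0.71), (array([ 3.228e-01,  3.682e-01, -2.000e-04]), 0.2)]
side press [(array([0.4904, 0.0356, 0.0011]), 0.72)]
side cobek [(array([ 0.4051, -0.4512,  0.    ]), 0.84)]
side ulekan [(array([ 0.696 , -0.3878,  0.0054]), 0.88)]
side bowl [(array([ 0.6425,  0.3984, -0.0009]), 0.79)]
side lidded_box [(array([0.3236, 0.3665, 0.0033]), 0.95)]
```

View pics/top0.png

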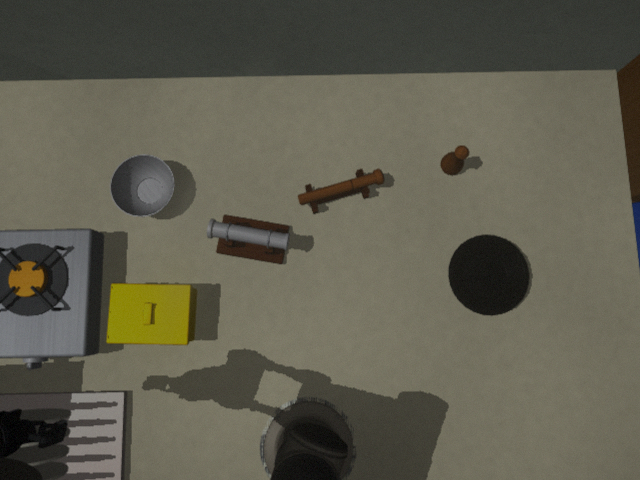

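View pics/side0.png

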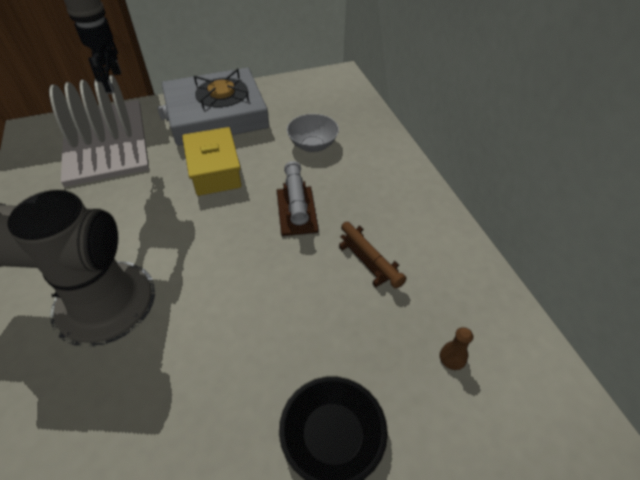

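The top view shows the press barrel from (290,241) to (212,228) and the pusher from its tip at (300,198) to its knob at (380,177). Both point roughly along +y. I'll move the wrist camera above them for a closer look.

Request:
arm_command --steps '[{"xyz": [0.025, -0.03, 0.01], "delta_rot": [0, 0, -6]}, {"xyz": [0.05, -0.06, 0.02], "delta_rot": [0, 0, -12]}, {"xyz": [0.075, -0.09, 0.03], "delta_rot": [0, 0, -18]}, {"xyz": [0.1, -0.12, 0.04], "delta_rot": [0, 0, -24]}, {"xyz": [0.125, -0.15, 0.05], "delta_rot": [0, 0, -30]}]' --hand 1 --force 60

```text
t: 1.42
position: [0.2493, 0.3588, 0.2929]
eef_rot: [[-0.721, 0.693, 0.0], [0.693, 0.721, 0.0], [-0.0, 0.0, -1.0]]
force: [0.8, 0.3, 1.1]
opening: 0.0854
```

Request:
arm_command --steps '[{"xyz": [0.025, -0.03, 0.01], "delta_rot": [0, 0, -6]}, {"xyz": [0.05, -0.06, 0.02], "delta_rot": [0, 0, -12]}, {"xyz": [0.075, -0.09, 0.03], "delta_rot": [0, 0, -18]}, {"xyz": [0.1, -0.12, 0.04], "delta_rot": [0, 0, -24]}, {"xyz": [0.125, -0.15, 0.05], "delta_rot": [0, 0, -30]}]'

```text
t: 1.83
position: [0.3744, 0.2085, 0.3431]
eef_rot: [[-0.277, 0.961, 0.001], [0.961, 0.277, 0.0], [0.0, 0.001, -1.0]]
force: [1.2, 0.2, 0.3]
opening: 0.0854
```

Request:
arm_command --steps '[{"xyz": [0.025, -0.03, 0.0], "delta_rot": [0, 0, -1]}, {"xyz": [0.05, -0.06, 0.0], "delta_rot": [0, 0, -2]}, {"xyz": [0.075, -0.09, 0.0], "delta_rot": [0, 0, -2]}, {"xyz": [0.1, -0.12, 0.0], "delta_rot": [0, 0, -2]}, {"xyz": [0.125, -0.15, 0.0], "delta_rot": [0, 0, -2]}]'

```text
t: 2.25
position: [0.4995, 0.0584, 0.3425]
eef_rot: [[-0.248, 0.969, 0.001], [0.969, 0.248, 0.0], [-0.0, 0.001, -1.0]]
force: [0.4, 0.9, 0.5]
opening: 0.0854
```

Run:
```python
from h import *
o=observe(); print(o['t'],o['position'],o['eef_rot'].round(4),o['joints'].round(1))
c=capture('wrist'); save(c,'w1.png'); print(c['R'],c['t'], -np.array(c['R']).T@c['t'])
for q in ['mouth','pusher_center','pusher_tip','rest','press']:
        r=place_of(c,q)
        print(q,[(np.round(a['xyz'],4),round(a['confidence'],2)) for a in r[:2]])
```

```text
2.25 [0.49954399 0.05841523 0.3424721 ] [[-2.480e-01  9.688e-01  5.000e-04]
 [ 9.688e-01  2.480e-01  1.000e-04]
 [-0.000e+00  5.000e-04 -1.000e+00]] [ -2.1  13.8  79.7   0.   86.5 -16.4]
[[ 9.68674718e-01  2.48332243e-01  6.22183445e-04]
 [ 2.37644034e-01 -9.27704333e-01  2.87906205e-01]
 [ 7.20735959e-02 -2.78739604e-01 -9.57658410e-01]] [-0.49704021 -0.13018541  0.45573595] [0.47956154 0.1296892  0.47422981]
mouth [(array([0.4921, 0.039 , 0.0775]), 0.6)]
pusher_center [(array([ 0.6257, -0.084 ,  0.0424]), 0.75)]
pusher_tip [(array([0.6022, 0.0132, 0.0432]), 0.8)]
rest [(array([ 0.6262, -0.0846,  0.0053]), 0.85)]
press [(array([ 0.4956,  0.0446, -0.0014]), 0.87)]
```

View pics/w1.png

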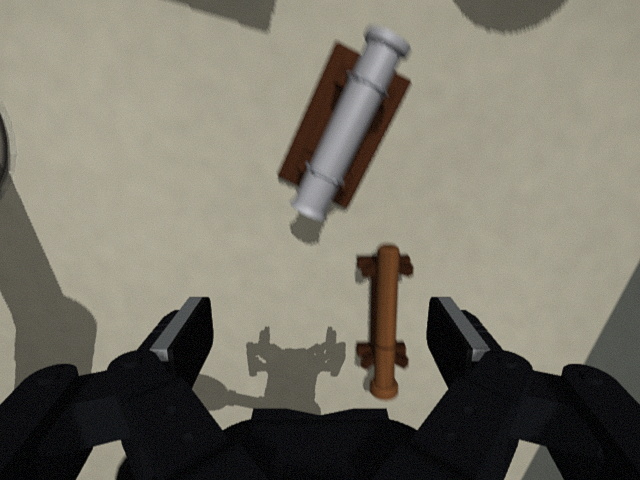

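The wrist picture shows the mouth at the near end, around (312,212), with the barrel running to (385,40). The pusher runs from its tip at (388,250) to its knob at (384,390). Next I'll fit both axes from depth.

```bash
cat >> h.py <<'E'
from scipy.optimize import least_squares
def cylfit(P,r,axis0,p0,fixlevel=True):
    # line through p0 region, level option; robust distance fit
    a0=np.arctan2(axis0[1],axis0[0]); c0=np.array(p0)
    def unpack(x):
        a=x[0]; el=0 if fixlevel else x[3]
        d=np.array([np.cos(a)*np.cos(el),np.sin(a)*np.cos(el),np.sin(el)]); n=np.array([-np.sin(a0),np.cos(a0),0])
        return d,c0+n*x[1]+np.array([0,0,x[2]])
    def f(x):
        d,c=unpack(x); q=P-c; q=q-np.outer(q@d,d); return np.linalg.norm(q,axis=1)-r
    s=least_squares(f,[a0,0,0]+([] if fixlevel else [0]),loss='soft_l1',f_scale=0.001)
    d,c=unpack(s.x); return d,c,np.median(np.abs(f(s.x)))
E
python3 - <<'E'
from h import *
for n in ['wrist','top','side']:
    c=capture(n)
    m=masks_of(c,'pusher_center')
    m=m[0]['mask']; P=cloud(c,m); 
    d,p,e=cylfit(P[P[:,2]>0.04],0.014,[-.25,.97],[.622,-.084,.042],False)
    d0=np.array([-.243,.97,0])
    s=(P-p)@d
    print(n,'pusher',len(P),d.round(4),p.round(4),round(e,4),'ang',np.degrees(np.arctan2(d[1],d[0])),'ends',(p+d*np.percentile(s,[.5])[0]).round(4),(p+d*np.percentile(s,99.5)).round(4))
    m=masks_of(c,'press')[0]['mask']; P=cloud(c,m)
    Q=P[P[:,2]>0.072]
    d,p,e=cylfit(Q,0.019,[.16,.986],[.5,.1,.075],False)
    s=(Q-p)@d
    print(n,'press',len(Q),d.round(4),p.round(4),round(e,4),'ang',np.degrees(np.arctan2(d[1],d[0])),'ends',(p+d*np.percentile(s,.5)).round(4),(p+d*np.percentile(s,99.5)).round(4))
E
```

```text
wrist pusher 3464 [-0.2701  0.9628 -0.0086] [ 0.6236 -0.0836  0.0423] 0.0006 ang 105.67065322276021 ends [ 0.6545 -0.1936  0.0433] [0.5966 0.0129 0.0414]
wrist press 7506 [0.1903 0.9817 0.0033] [0.4994 0.1001 0.0752] 0.0006 ang 79.02914746033257 ends [0.4878 0.0404 0.075 ] [0.5239 0.2262 0.0756]
top pusher 1070 [-0.2669  0.9636 -0.0123] [ 0.6243 -0.0834  0.0419] 0.0014 ang 105.48071256858029 ends [ 0.6563 -0.1991  0.0434] [0.5984 0.01   0.0407]
top press 862 [0.1943 0.9808 0.0145] [0.5002 0.1    0.0739] 0.0013 ang 78.79722936411413 ends [0.4884 0.0406 0.073 ] [0.5251 0.2259 0.0758]
side pusher 1510 [ 0.3142  0.9493 -0.0102] [ 0.4666 -0.124   0.0579] 0.0268 ang 71.68446198359872 ends [0.6152 0.3248 0.053 ] [0.6649 0.4749 0.0514]
side press 811 [0.1913 0.9815 0.0051] [0.5008 0.0999 0.0769] 0.001 ang 78.97096275560976 ends [0.489  0.0392 0.0766] [0.5258 0.2279 0.0776]
```

Request:
arm_command --steps '[{"xyz": [0.025, -0.029, -0.018], "delta_rot": [0, 0, 1.2]}, {"xyz": [0.05, -0.057, -0.036], "delta_rot": [0, 0, 1.2]}, {"xyz": [0.075, -0.085, -0.054], "delta_rot": [0, 0, 1.2]}, {"xyz": [0.1, -0.114, -0.072], "delta_rot": [0, 0, 1.2]}, {"xyz": [0.1245, -0.1424, -0.09], "delta_rot": [0, 0, 1.2]}]'

```text
t: 3.42
position: [0.6234, -0.0827, 0.252]
eef_rot: [[-0.269, 0.963, 0.0], [0.963, 0.269, -0.0], [-0.0, 0.0, -1.0]]
force: [-0.4, 0.0, 0.9]
opening: 0.0854
```

Request:
arm_command --steps '[{"xyz": [0, 0, -0.035], "delta_rot": [0, 0, 0]}, {"xyz": [0, 0, -0.07], "delta_rot": [0, 0, 0]}, {"xyz": [0, 0, -0.1], "delta_rot": [0, 0, 0]}, {"xyz": [0, 0, -0.13], "delta_rot": [0, 0, 0]}, {"xyz": [0, 0, -0.13], "delta_rot": [0, 0, 0]}]'

```text
t: 3.83
position: [0.6189, -0.0806, 0.1162]
eef_rot: [[-0.268, 0.963, -0.012], [0.963, 0.268, 0.003], [0.006, -0.01, -1.0]]
force: [-0.8, -0.1, -0.3]
opening: 0.085
```

Run:
```python
from h import *
o=observe(); print(o['t'],o['position'],o['eef_rot'].round(4),o['joints'].round(1),o['force'])
c=capture('wrist'); save(c,'w2.png')
m=masks_of(c,'pusher_center')
if m:
    m=m[0]['mask']; P=cloud(c,m); P=P[P[:,2]>.04]
    d,p,e=cylfit(P,0.014,[-.25,.97],[.624,-.084,.042],False);s=(P-p)@d
    print(len(P),d.round(4),p.round(4),round(e,4),np.degrees(np.arctan2(d[1],d[0])),(p+d*np.percentile(s,99.5)).round(4))
for q in ['pusher_tip','pusher_center']: print(q,[(np.round(a['xyz'],4),round(a['confidence'],2)) for a in place_of(c,q)[:2]])
```

```text
3.8333 [ 0.61886791 -0.0805826   0.11618456] [[-0.2683  0.9633 -0.0115]
 [ 0.9633  0.2683  0.003 ]
 [ 0.006  -0.0103 -0.9999]] [-14.5  36.8  79.5   0.   64.4 -30. ] [-0.81379641 -0.13691254 -0.29322373]
15482 [-0.2707  0.9627 -0.0012] [ 0.6236 -0.0841  0.042 ] 0.0003 105.7084307192979 [0.5966 0.0118 0.0419]
pusher_tip [(array([0.5999, 0.0101, 0.0415]), 0.65)]
pusher_center [(array([ 0.6243, -0.0855,  0.0421]), 0.61)]
```

View pics/w2.png

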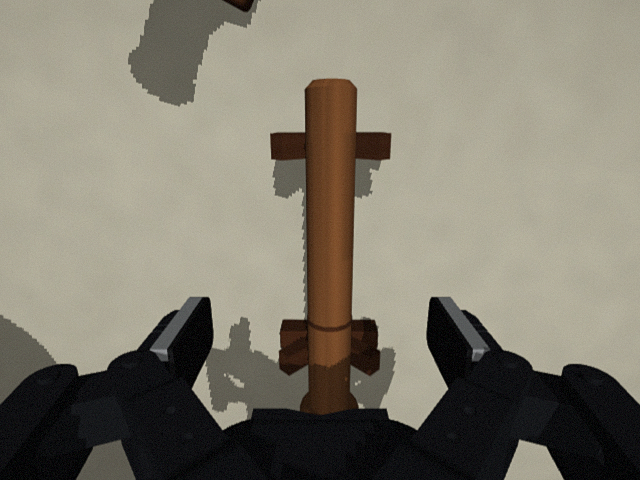

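The pusher is centred between the open fingers and its axis is confirmed at 105.7°. I'll descend.

Request:
arm_command --steps '[{"xyz": [0, 0, 0], "delta_rot": [0, 0, 0]}, {"xyz": [0, 0, -0.03], "delta_rot": [0, 0, 0]}, {"xyz": [0, 0, -0.05], "delta_rot": [0, 0, 0]}, {"xyz": [0, 0, -0.05], "delta_rot": [0, 0, 0]}, {"xyz": [0, 0, -0.05], "delta_rot": [0, 0, 0]}]'

```text
t: 4.45
position: [0.6227, -0.0814, 0.0737]
eef_rot: [[-0.269, 0.963, 0.0], [0.963, 0.269, -0.0], [-0.0, 0.0, -1.0]]
force: [-0.0, -0.7, 0.5]
opening: 0.0858
```

Request:
arm_command --steps '[{"xyz": [0, 0, 0], "delta_rot": [0, 0, 0]}, {"xyz": [0, 0, 0], "delta_rot": [0, 0, 0]}]'

```text
t: 4.62
position: [0.6238, -0.0817, 0.0751]
eef_rot: [[-0.269, 0.963, 0.004], [0.963, 0.269, -0.001], [-0.002, 0.003, -1.0]]
force: [-0.7, -0.6, -0.1]
opening: 0.0856
```

Request:
arm_command --steps '[{"xyz": [0, -0.002, -0.02], "delta_rot": [0, 0, 0.1]}, {"xyz": [0, -0.002, -0.04], "delta_rot": [0, 0, 0.1]}, {"xyz": [0, -0.002, -0.04], "delta_rot": [0, 0, 0.1]}, {"xyz": [0, -0.002, -0.04], "delta_rot": [0, 0, 0.1]}]'

```text
t: 4.95
position: [0.6225, -0.0833, 0.0333]
eef_rot: [[-0.27, 0.963, -0.0], [0.963, 0.27, 0.0], [0.0, -0.0, -1.0]]
force: [0.2, 1.0, 0.1]
opening: 0.0855
```

Request:
arm_command --steps '[{"xyz": [0, 0, 0], "delta_rot": [0, 0, 0]}, {"xyz": [0, 0, 0], "delta_rot": [0, 0, 0]}, {"xyz": [0, 0, 0], "delta_rot": [0, 0, 0]}, {"xyz": [0, 0, 0], "delta_rot": [0, 0, 0]}, {"xyz": [0, 0, 0], "delta_rot": [0, 0, 0]}]' --hand 0 --force 60

```text
t: 5.37
position: [0.6249, -0.0831, 0.0343]
eef_rot: [[-0.27, 0.963, 0.006], [0.963, 0.27, -0.0], [-0.002, 0.006, -1.0]]
force: [3.3, -0.7, 0.2]
opening: 0.0261
```

Request:
arm_command --steps '[{"xyz": [0, 0, 0], "delta_rot": [0, 0, 0]}, {"xyz": [0, 0, 0], "delta_rot": [0, 0, 0]}, {"xyz": [0, 0, 0], "delta_rot": [0, 0, 0]}, {"xyz": [0, 0, 0], "delta_rot": [0, 0, 0]}, {"xyz": [0, 0, 0], "delta_rot": [0, 0, 0]}]'

```text
t: 5.78
position: [0.6249, -0.0831, 0.0343]
eef_rot: [[-0.27, 0.963, 0.006], [0.963, 0.27, -0.0], [-0.002, 0.006, -1.0]]
force: [5.0, 2.4, 3.1]
opening: 0.0259
```

Request:
arm_command --steps '[{"xyz": [0, 0, 0.015], "delta_rot": [0, 0, 0]}, {"xyz": [0, 0, 0.03], "delta_rot": [0, 0, 0]}, {"xyz": [0, 0, 0.045], "delta_rot": [0, 0, 0]}, {"xyz": [0, -0.017, 0.06], "delta_rot": [0, 0, 0]}, {"xyz": [0, -0.034, 0.06], "delta_rot": [0, 0, 0]}]'

```text
t: 6.2
position: [0.6241, -0.1173, 0.0962]
eef_rot: [[-0.272, 0.962, 0.005], [0.962, 0.272, -0.001], [-0.003, 0.004, -1.0]]
force: [1.4, -0.4, -0.3]
opening: 0.0262
```

Request:
arm_command --steps '[{"xyz": [-0.033, 0, 0], "delta_rot": [0, 0, -5.4]}, {"xyz": [-0.066, 0, 0], "delta_rot": [0, 0, -10.8]}, {"xyz": [-0.099, 0, 0], "delta_rot": [0, 0, -16.2]}, {"xyz": [-0.132, 0, 0], "delta_rot": [0, 0, -21.6]}, {"xyz": [-0.1665, 0, 0], "delta_rot": [0, 0, -26.7]}]'

```text
t: 6.62
position: [0.4544, -0.1172, 0.0928]
eef_rot: [[0.196, 0.981, 0.0], [0.981, -0.196, -0.0], [-0.0, 0.0, -1.0]]
force: [-0.8, 0.2, -2.8]
opening: 0.0262
```

Request:
arm_command --steps '[{"xyz": [0, 0, -0.015], "delta_rot": [0, 0, 0]}, {"xyz": [0, 0, -0.027], "delta_rot": [0, 0, 0]}, {"xyz": [0, 0, -0.027], "delta_rot": [0, 0, 0]}, {"xyz": [0, 0, -0.027], "delta_rot": [0, 0, 0]}]'

```text
t: 6.95
position: [0.4558, -0.1173, 0.0658]
eef_rot: [[0.191, 0.982, -0.001], [0.982, -0.191, 0.0], [0.0, -0.001, -1.0]]
force: [1.4, -0.1, -2.0]
opening: 0.0262
```

```bash
cat > look.py <<'E'
from h import *
import sys
n=sys.argv[1]; 
o=observe(); print(o['t'],o['position'].round(4),o['eef_rot'].round(3).tolist(),o['force'].round(2),o['torque'].round(2),o['opening'])
for cam in sys.argv[2].split(','):
    c=capture(cam); save(c,n+cam+'.png')
    mm=masks_of(c,'pusher_center')
    if mm:
        m=cv2.erode(mm[0]['mask'].astype(np.uint8),np.ones((3,3)))>0
        P=cloud(c,m); P=P[P[:,2]>.06]
        p0=np.median(P,0); p0[2]=.075
        d,p,e=cylfit(P,0.014,[.19,.98],p0,False);s=(P-p)@d
        print(cam,'pusher',len(P),d.round(4),p.round(4),round(e,4),'ang',np.degrees(np.arctan2(d[1],d[0])).round(2),'el',np.degrees(np.arcsin(d[2])).round(2),'ends',(p+d*np.percentile(s,.5)).round(4),(p+d*np.percentile(s,99.5)).round(4))
    mm=masks_of(c,'press')
    if mm:
        m=cv2.erode(mm[0]['mask'].astype(np.uint8),np.ones((3,3)))>0
        P=cloud(c,m); P=P[P[:,2]>.076]; P=P[(P[:,1]>.055)&(P[:,1]<.19)]
        d2,p2,e2=cylfit(P,0.019,[.19,.98],[.5,.1,.075],False)
        print(cam,'press',len(P),d2.round(4),p2.round(4),round(e2,4),'ang',np.degrees(np.arctan2(d2[1],d2[0])).round(2),'el',np.degrees(np.arcsin(d2[2])).round(2))
        n2=np.array([-.1908,.9816]); 
    for q in ['pusher_tip','mouth']: print(q,[(np.round(a['xyz'],4),round(a['confidence'],2)) for a in place_of(c,q)[:1]])
E
python3 look.py a wrist,side
```

```text
6.95 [ 0.4558 -0.1173  0.0658] [[0.191, 0.982, -0.001], [0.982, -0.191, 0.0], [0.0, -0.001, -1.0]] [ 1.45 -0.13 -2.02] [-0.02 -0.04 -0.  ] 0.026245114149587124
wrist pusher 28621 [0.1927 0.9813 0.0027] [ 0.4635 -0.0693  0.0736] 0.0003 ang 78.89 el 0.15 ends [ 0.4486 -0.1449  0.0734] [ 0.473  -0.0207  0.0737]
pusher_tip [(array([ 0.4799, -0.0238,  0.0752]), 0.76)]
mouth []
side pusher 670 [ 0.1942  0.9806 -0.0278] [ 0.4436 -0.1844  0.0763] 0.0014 ang 78.8 el -1.6 ends [ 0.4334 -0.2355  0.0778] [ 0.4605 -0.0987  0.0739]
pusher_tip []
mouth []
```

View pics/awrist.png

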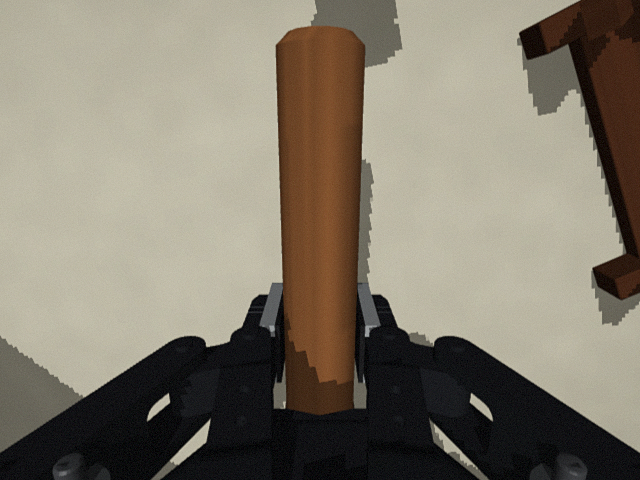

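Request:
arm_command --steps '[{"xyz": [0.003, -0.0005, 0.0015], "delta_rot": [0, 0, 0]}, {"xyz": [0.0065, 0.018, 0.0015], "delta_rot": [0, 0, 0]}, {"xyz": [0.01, 0.036, 0.0015], "delta_rot": [0, 0, 0]}, {"xyz": [0.0125, 0.0485, 0.0015], "delta_rot": [0, 0, 0]}, {"xyz": [0.0125, 0.0485, 0.0015], "delta_rot": [0, 0, 0]}]'

```text
t: 7.87
position: [0.4689, -0.0671, 0.0674]
eef_rot: [[0.189, 0.982, 0.0], [0.982, -0.189, 0.0], [0.0, 0.0, -1.0]]
force: [0.3, -0.3, -0.2]
opening: 0.026
```

Request:
arm_command --steps '[{"xyz": [0, 0, 0], "delta_rot": [0, 0, 0]}, {"xyz": [0, 0, 0], "delta_rot": [0, 0, 0]}]'

```text
t: 8.03
position: [0.4686, -0.0693, 0.0674]
eef_rot: [[0.191, 0.982, 0.0], [0.982, -0.191, -0.0], [-0.0, 0.0, -1.0]]
force: [0.7, 0.8, -1.7]
opening: 0.0263
```

```bash
python3 look.py b wrist,top,side
```

```text
8.0333 [ 0.4686 -0.0693  0.0674] [[0.191, 0.982, 0.0], [0.982, -0.191, -0.0], [-0.0, 0.0, -1.0]] [ 0.72  0.81 -1.69] [ 0.03 -0.02 -0.07] 0.026327099916228475
wrist pusher 28746 [0.1921 0.9814 0.0021] [ 0.4763 -0.0212  0.0752] 0.0003 ang 78.93 el 0.12 ends [ 0.4614 -0.097   0.075 ] [0.4858 0.0273 0.0753]
wrist press 0 [0.1903 0.9817 0.    ] [0.5   0.1   0.075] nan ang 79.03 el 0.0
pusher_tip [(array([0.4927, 0.028 , 0.0771]), 0.69)]
mouth []
top pusher 217 [ 0.2     0.9795 -0.0241] [ 0.4487 -0.1678  0.0787] 0.0024 ang 78.46 el -1.38 ends [ 0.445  -0.1862  0.0791] [ 0.4806 -0.0117  0.0748]
top press 899 [ 0.191   0.9816 -0.0041] [0.5004 0.0999 0.0746] 0.0012 ang 78.99 el -0.24
pusher_tip []
mouth [(array([0.49  , 0.0441, 0.0766]), 0.8)]
side pusher 642 [ 0.1983  0.9798 -0.0244] [ 0.4552 -0.1354  0.0773] 0.0015 ang 78.56 el -1.4 ends [ 0.4448 -0.1867  0.0786] [ 0.473  -0.0476  0.0751]
side press 0 [0.1903 0.9817 0.    ] [0.5   0.1   0.075] nan ang 79.03 el 0.0
pusher_tip []
mouth [(array([ 0.4682, -0.0739,  0.0716]), 0.2)]
  return _methods._mean(a, axis=axis, dtype=dtype,
  ret = ret.dtype.type(ret / rcount)
```

View pics/bwrist.png

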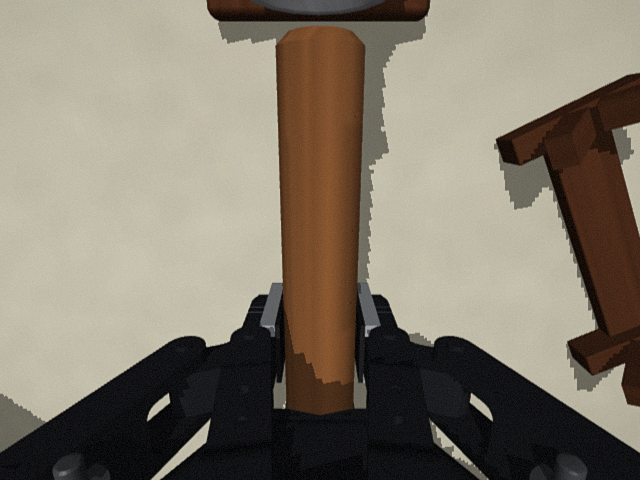

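Tip and lip are aligned: the lip arc and the tip both centre on column 319, and the fitted axes agree. I'll enter slowly and watch the force.

Request:
arm_command --steps '[{"xyz": [0.001, 0.005, 0], "delta_rot": [0, 0, 0]}, {"xyz": [0.0019, 0.01, 0], "delta_rot": [0, 0, 0]}, {"xyz": [0.0029, 0.015, 0], "delta_rot": [0, 0, 0]}, {"xyz": [0.0034, 0.0175, 0], "delta_rot": [0, 0, 0]}]'

```text
t: 9.12
position: [0.4719, -0.0505, 0.0673]
eef_rot: [[0.191, 0.982, 0.0], [0.982, -0.191, 0.0], [0.0, -0.0, -1.0]]
force: [-0.4, 0.3, -1.6]
opening: 0.026
```

Request:
arm_command --steps '[{"xyz": [0.0006, 0.003, 0], "delta_rot": [0, 0, 0]}, {"xyz": [0.0011, 0.006, 0], "delta_rot": [0, 0, 0]}, {"xyz": [0.0017, 0.009, 0], "delta_rot": [0, 0, 0]}, {"xyz": [0.0023, 0.012, 0], "delta_rot": [0, 0, 0]}]'

```text
t: 9.45
position: [0.4742, -0.0391, 0.0673]
eef_rot: [[0.191, 0.982, 0.0], [0.982, -0.191, -0.0], [-0.0, 0.0, -1.0]]
force: [-0.5, 1.0, -2.6]
opening: 0.0262
```

Request:
arm_command --steps '[{"xyz": [0, 0, 0], "delta_rot": [0, 0, 0]}, {"xyz": [0, 0, 0], "delta_rot": [0, 0, 0]}]'

```text
t: 9.62
position: [0.4742, -0.0393, 0.0673]
eef_rot: [[0.191, 0.982, 0.0], [0.982, -0.191, -0.0], [-0.0, 0.0, -1.0]]
force: [0.0, -0.0, -1.5]
opening: 0.0261
```

```bash
python3 look.py c wrist 2>/dev/null
```

```text
9.6167 [ 0.4742 -0.0393  0.0673] [[0.191, 0.982, 0.0], [0.982, -0.191, -0.0], [-0.0, 0.0, -1.0]] [ 0.01 -0.04 -1.47] [-0.02 -0.02 -0.07] 0.026078249265755468
wrist press 4618 [ 0.1765  0.9842 -0.0161] [0.4986 0.1003 0.0742] 0.0004 ang 79.83 el -0.92
pusher_tip []
mouth [(array([0.4889, 0.0417, 0.0761]), 0.59)]
```

View pics/cwrist.png

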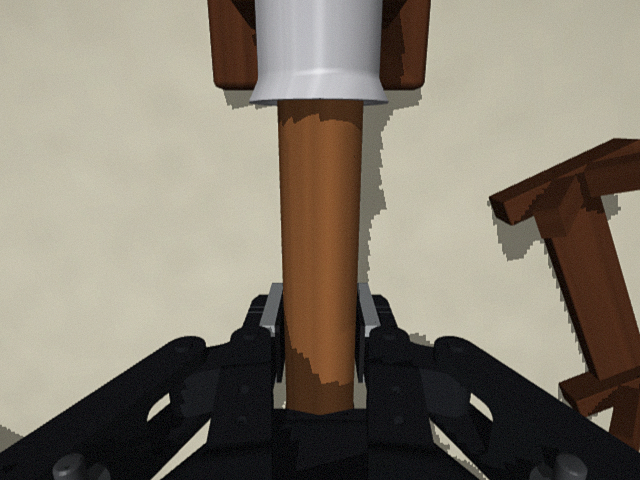

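Request:
arm_command --steps '[{"xyz": [0.001, 0.005, 0], "delta_rot": [0, 0, 0]}, {"xyz": [0.0019, 0.01, 0], "delta_rot": [0, 0, 0]}, {"xyz": [0.0029, 0.015, 0], "delta_rot": [0, 0, 0]}, {"xyz": [0.0039, 0.02, 0], "delta_rot": [0, 0, 0]}, {"xyz": [0.0039, 0.02, 0], "delta_rot": [0, 0, 0]}]'

```text
t: 10.28
position: [0.4782, -0.0183, 0.0673]
eef_rot: [[0.19, 0.982, 0.0], [0.982, -0.19, 0.0], [0.0, 0.0, -1.0]]
force: [-0.1, -0.4, -1.5]
opening: 0.0261
```

Request:
arm_command --steps '[{"xyz": [0.001, 0.005, 0], "delta_rot": [0, 0, 0]}, {"xyz": [0.0019, 0.01, 0], "delta_rot": [0, 0, 0]}, {"xyz": [0.0029, 0.015, 0], "delta_rot": [0, 0, 0]}, {"xyz": [0.0039, 0.02, 0], "delta_rot": [0, 0, 0]}, {"xyz": [0.0039, 0.02, 0], "delta_rot": [0, 0, 0]}]'

```text
t: 10.7
position: [0.4821, 0.0016, 0.0673]
eef_rot: [[0.19, 0.982, 0.0], [0.982, -0.19, 0.0], [0.0, 0.0, -1.0]]
force: [-0.5, 0.5, -1.3]
opening: 0.0263
```

Request:
arm_command --steps '[{"xyz": [0.001, 0.005, 0], "delta_rot": [0, 0, 0]}, {"xyz": [0.0019, 0.01, 0], "delta_rot": [0, 0, 0]}, {"xyz": [0.0029, 0.015, 0], "delta_rot": [0, 0, 0]}, {"xyz": [0.0035, 0.018, 0], "delta_rot": [0, 0, 0]}, {"xyz": [0.0035, 0.018, 0], "delta_rot": [0, 0, 0]}]'

```text
t: 11.12
position: [0.4856, 0.0193, 0.0673]
eef_rot: [[0.191, 0.982, 0.0], [0.982, -0.191, 0.0], [0.0, 0.0, -1.0]]
force: [0.3, 0.2, -2.0]
opening: 0.0261
```

```bash
python3 look.py d wrist,side 2>/dev/null
```

```text
11.1167 [0.4856 0.0193 0.0673] [[0.191, 0.982, 0.0], [0.982, -0.191, 0.0], [0.0, 0.0, -1.0]] [ 0.29  0.21 -2.01] [0.02 0.04 0.01] 0.026113365788412463
wrist pusher 7216 [0.1907 0.9816 0.0047] [0.4828 0.0139 0.0749] 0.0003 ang 79.0 el 0.27 ends [ 0.4779 -0.0109  0.0748] [0.4868 0.0345 0.075 ]
pusher_tip []
mouth [(array([0.4892, 0.0389, 0.0751]), 0.97)]
side pusher 483 [ 0.1981  0.9799 -0.0242] [ 0.4726 -0.0475  0.0774] 0.0015 ang 78.57 el -1.39 ends [ 0.4618 -0.1007  0.0787] [0.49   0.0385 0.0752]
side press 0 [0.1903 0.9817 0.    ] [0.5   0.1   0.075] nan ang 79.03 el 0.0
pusher_tip []
mouth [(array([0.4896, 0.0383, 0.0753]), 0.86)]
```

View pics/dwrist.png

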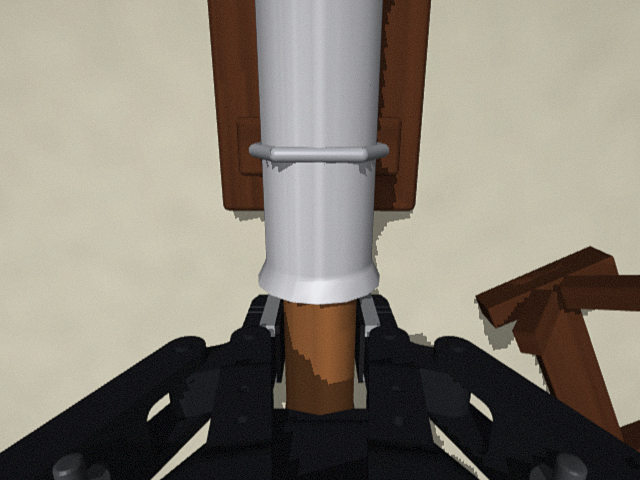

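It is about 78 mm in with almost no contact force. I'll release it here.

Request:
arm_command --steps '[{"xyz": [0, 0, 0], "delta_rot": [0, 0, 0]}, {"xyz": [0, 0, 0], "delta_rot": [0, 0, 0]}, {"xyz": [0, 0, 0], "delta_rot": [0, 0, 0]}, {"xyz": [0, 0, 0], "delta_rot": [0, 0, 0]}, {"xyz": [0, 0, 0], "delta_rot": [0, 0, 0]}]' --hand 1

```text
t: 12.03
position: [0.4855, 0.0186, 0.0674]
eef_rot: [[0.191, 0.982, 0.0], [0.982, -0.191, -0.0], [-0.0, 0.0, -1.0]]
force: [0.4, 0.1, 0.4]
opening: 0.0842
```

Request:
arm_command --steps '[{"xyz": [0, 0, 0.02], "delta_rot": [0, 0, 0]}, {"xyz": [0, 0, 0.045], "delta_rot": [0, 0, 0]}, {"xyz": [0, 0, 0.07], "delta_rot": [0, 0, 0]}, {"xyz": [-0.0057, -0.03, 0.07], "delta_rot": [0, 0, 0]}, {"xyz": [-0.0115, -0.059, 0.07], "delta_rot": [0, 0, 0]}]'

```text
t: 12.45
position: [0.475, -0.0404, 0.139]
eef_rot: [[0.188, 0.982, 0.004], [0.982, -0.188, -0.001], [-0.0, 0.004, -1.0]]
force: [1.0, -1.5, 0.2]
opening: 0.0857
```

Request:
arm_command --steps '[{"xyz": [-0.0033, -0.017, 0], "delta_rot": [0, 0, 0]}, {"xyz": [-0.0033, -0.017, 0], "delta_rot": [0, 0, 0]}, {"xyz": [-0.0033, -0.017, 0], "delta_rot": [0, 0, 0]}]'

```text
t: 12.7
position: [0.4706, -0.0579, 0.1374]
eef_rot: [[0.193, 0.981, 0.0], [0.981, -0.193, 0.0], [0.0, 0.0, -1.0]]
force: [0.6, 1.5, -0.6]
opening: 0.0855
```

```bash
python3 look.py e wrist,top,side 2>/dev/null
```

```text
12.7 [ 0.4706 -0.0579  0.1374] [[0.193, 0.981, 0.0], [0.981, -0.193, 0.0], [0.0, 0.0, -1.0]] [ 0.61  1.47 -0.57] [ 0.03 -0.05 -0.04] 0.08552220735034619
wrist pusher 13075 [0.1922 0.9807 0.0372] [ 0.476  -0.0205  0.07  ] 0.0006 ang 78.91 el 2.13 ends [ 0.4616 -0.0942  0.0672] [0.4878 0.0396 0.0723]
wrist press 2032 [ 0.1841  0.9829 -0.0101] [0.4989 0.1002 0.0745] 0.0004 ang 79.39 el -0.58
pusher_tip []
mouth [(array([0.4877, 0.0383, 0.0747]), 0.71)]
top pusher 176 [ 0.2219  0.975  -0.007 ] [ 0.4804 -0.0069  0.0708] 0.0013 ang 77.18 el -0.4 ends [ 0.4598 -0.0972  0.0715] [0.4851 0.014  0.0707]
top press 889 [ 0.1883  0.9821 -0.0027] [0.5004 0.0999 0.0746] 0.0012 ang 79.15 el -0.15
pusher_tip []
mouth [(array([0.4901, 0.0441, 0.0771]), 0.98)]
side pusher 508 [0.1924 0.9809 0.0294] [ 0.4731 -0.0447  0.0709] 0.0013 ang 78.9 el 1.68 ends [ 0.462  -0.1008  0.0692] [0.4893 0.0383 0.0733]
side press 0 [0.1903 0.9817 0.    ] [0.5   0.1   0.075] nan ang 79.03 el 0.0
pusher_tip []
mouth [(array([0.4904, 0.0408, 0.0754]), 0.92)]
```

View pics/ewrist.png

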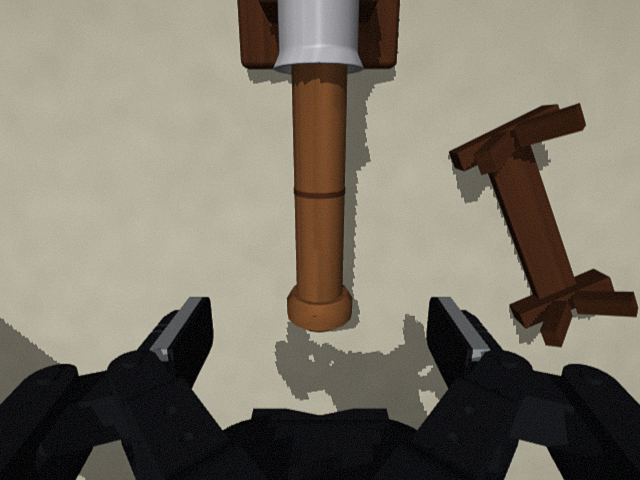

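The pusher droops by about 2.1°, as expected. It is centred between the fingers, with its knob at (319,305) and the ring at row 193. I'll go down with the tool pitched to match it.

Request:
arm_command --steps '[{"xyz": [0, 0, -0.025], "delta_rot": [1.0, -0.2, 0]}, {"xyz": [0, 0, -0.05], "delta_rot": [2.0, -0.4, 0]}, {"xyz": [0, 0, -0.0765], "delta_rot": [2.0, -0.4, 0]}, {"xyz": [0, 0, -0.0765], "delta_rot": [2.0, -0.4, 0]}, {"xyz": [0, 0, -0.0765], "delta_rot": [2.0, -0.4, 0]}]'

```text
t: 13.87
position: [0.4699, -0.0572, 0.0603]
eef_rot: [[0.191, 0.981, 0.004], [0.981, -0.191, 0.036], [0.036, -0.003, -0.999]]
force: [-0.1, 0.8, 0.9]
opening: 0.0855
```

Request:
arm_command --steps '[{"xyz": [0, 0, 0], "delta_rot": [0, 0, 0]}]'

```text
t: 13.95
position: [0.4714, -0.0576, 0.0618]
eef_rot: [[0.191, 0.982, 0.008], [0.981, -0.191, 0.034], [0.035, 0.002, -0.999]]
force: [0.7, 0.1, -0.1]
opening: 0.0855
```

Request:
arm_command --steps '[{"xyz": [0, 0, 0], "delta_rot": [0, 0, 0]}, {"xyz": [0, 0, 0], "delta_rot": [0, 0, 0]}, {"xyz": [0, 0, 0], "delta_rot": [0, 0, 0]}, {"xyz": [0, 0, 0], "delta_rot": [0, 0, 0]}, {"xyz": [0, 0, 0], "delta_rot": [0, 0, 0]}]' --hand 0 --force 60

```text
t: 14.37
position: [0.4709, -0.0574, 0.0613]
eef_rot: [[0.191, 0.982, 0.008], [0.981, -0.191, 0.035], [0.035, 0.001, -0.999]]
force: [0.4, -0.2, 0.3]
opening: 0.0263
```

Request:
arm_command --steps '[{"xyz": [0, 0, 0], "delta_rot": [0, 0, 0]}, {"xyz": [0, 0, 0], "delta_rot": [0, 0, 0]}, {"xyz": [0, 0, 0], "delta_rot": [0, 0, 0]}]'

```text
t: 14.62
position: [0.4708, -0.0574, 0.0611]
eef_rot: [[0.191, 0.982, 0.008], [0.981, -0.191, 0.035], [0.036, 0.001, -0.999]]
force: [-1.1, 0.5, 4.5]
opening: 0.0262
```

```bash
python3 look.py f wrist,side 2>/dev/null
```

```text
14.6167 [ 0.4708 -0.0574  0.0611] [[0.191, 0.982, 0.008], [0.981, -0.191, 0.035], [0.036, 0.001, -0.999]] [-1.09  0.49  4.55] [ 0.06  0.03 -0.02] 0.026245901365985716
wrist pusher 30875 [0.1901 0.9804 0.0518] [ 0.4785 -0.0087  0.07  ] 0.0004 ang 79.03 el 2.97 ends [ 0.4639 -0.0839  0.066 ] [0.4883 0.0417 0.0726]
wrist press 0 [0.1903 0.9817 0.    ] [0.5   0.1   0.075] nan ang 79.03 el 0.0
pusher_tip []
mouth []
side pusher 255 [ 0.2241  0.9704 -0.0901] [ 0.4647 -0.0888  0.0716] 0.002 ang 76.99 el -5.17 ends [ 0.4619 -0.1011  0.0727] [ 0.4758 -0.0408  0.0671]
side press 0 [0.1903 0.9817 0.    ] [0.5   0.1   0.075] nan ang 79.03 el 0.0
pusher_tip []
mouth []
```

View pics/fwrist.png

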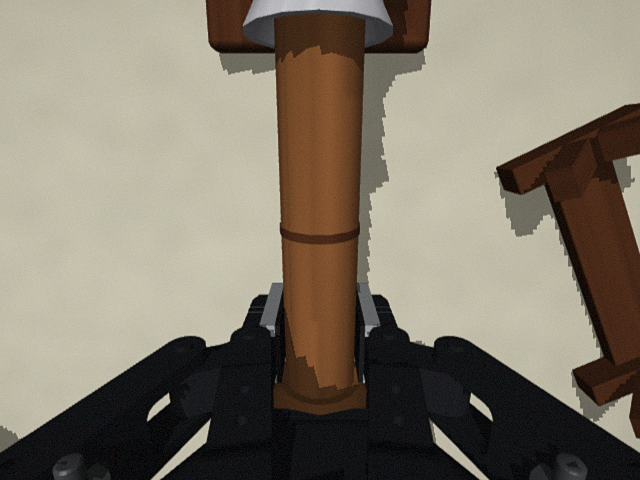

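The grip is behind the ring and in front of the knob. Now I'll lift it level.

Request:
arm_command --steps '[{"xyz": [0, 0, 0.002], "delta_rot": [-0.7, 0.13, 0]}, {"xyz": [0, 0, 0.0042], "delta_rot": [-1.4, 0.27, 0]}, {"xyz": [0, 0, 0.0063], "delta_rot": [-2.0, 0.4, 0]}, {"xyz": [0, 0, 0.0063], "delta_rot": [-2.0, 0.4, 0]}, {"xyz": [0, 0, 0.0063], "delta_rot": [-2.0, 0.4, 0]}]'

```text
t: 15.53
position: [0.4704, -0.0571, 0.067]
eef_rot: [[0.19, 0.982, -0.001], [0.982, -0.19, -0.0], [-0.0, -0.0, -1.0]]
force: [0.1, -0.2, -2.1]
opening: 0.0263
```

Request:
arm_command --steps '[{"xyz": [0, 0, 0], "delta_rot": [0, 0, 0]}, {"xyz": [0, 0, 0], "delta_rot": [0, 0, 0]}]'

```text
t: 15.7
position: [0.4705, -0.0573, 0.0669]
eef_rot: [[0.191, 0.982, -0.0], [0.982, -0.191, 0.0], [0.0, -0.0, -1.0]]
force: [-0.2, 0.6, -1.6]
opening: 0.0262
```

```bash
python3 look.py g wrist 2>/dev/null
```

```text
15.7 [ 0.4705 -0.0573  0.0669] [[0.191, 0.982, -0.0], [0.982, -0.191, 0.0], [0.0, -0.0, -1.0]] [-0.24  0.59 -1.59] [-0.12 -0.01 -0.07] 0.026204212105756526
wrist pusher 29854 [0.1907 0.9816 0.0036] [ 0.478  -0.0095  0.0734] 0.0004 ang 79.01 el 0.21 ends [ 0.4636 -0.0836  0.0731] [0.4877 0.0405 0.0736]
wrist press 0 [0.1903 0.9817 0.    ] [0.5   0.1   0.075] nan ang 79.03 el 0.0
pusher_tip []
mouth []
```

View pics/gwrist.png

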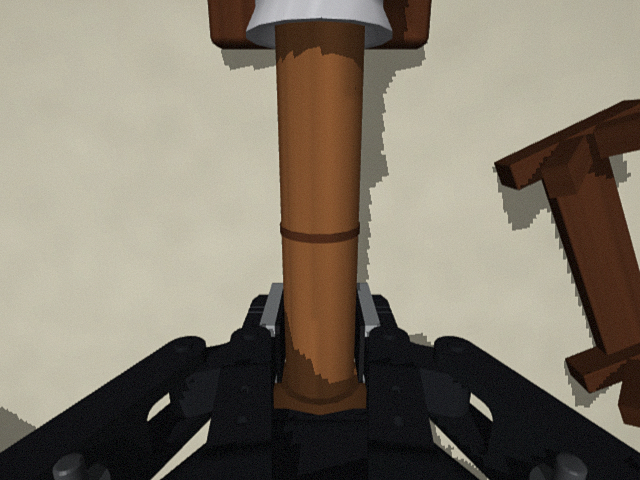

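Request:
arm_command --steps '[{"xyz": [0, 0, 0.001], "delta_rot": [0, 0, 0]}, {"xyz": [0.0008, 0.004, 0.001], "delta_rot": [0, 0, 0]}, {"xyz": [0.0016, 0.008, 0.001], "delta_rot": [0, 0, 0]}, {"xyz": [0.0023, 0.012, 0.001], "delta_rot": [0, 0, 0]}, {"xyz": [0.0023, 0.012, 0.001], "delta_rot": [0, 0, 0]}]'

```text
t: 16.37
position: [0.473, -0.0445, 0.0681]
eef_rot: [[0.19, 0.982, 0.0], [0.982, -0.19, 0.0], [0.0, -0.0, -1.0]]
force: [-0.7, -0.2, -2.5]
opening: 0.0262
```

Request:
arm_command --steps '[{"xyz": [0.0006, 0.003, 0], "delta_rot": [0, 0, 0]}, {"xyz": [0.0012, 0.006, 0], "delta_rot": [0, 0, 0]}, {"xyz": [0.0018, 0.009, 0], "delta_rot": [0, 0, 0]}, {"xyz": [0.0023, 0.012, 0], "delta_rot": [0, 0, 0]}]'

```text
t: 16.7
position: [0.4753, -0.0337, 0.0681]
eef_rot: [[0.191, 0.982, -0.0], [0.982, -0.191, -0.001], [-0.001, 0.0, -1.0]]
force: [-1.7, -4.8, -2.2]
opening: 0.0263
```

Request:
arm_command --steps '[{"xyz": [0.0006, 0.003, 0], "delta_rot": [0, 0, 0]}, {"xyz": [0.0012, 0.006, 0], "delta_rot": [0, 0, 0]}, {"xyz": [0.0018, 0.009, 0], "delta_rot": [0, 0, 0]}, {"xyz": [0.0023, 0.012, 0], "delta_rot": [0, 0, 0]}]'

```text
t: 17.03
position: [0.4776, -0.0218, 0.0681]
eef_rot: [[0.191, 0.982, -0.0], [0.982, -0.191, -0.001], [-0.001, 0.0, -1.0]]
force: [-0.8, -5.4, -1.6]
opening: 0.0258
```

```bash
python3 look.py h wrist 2>/dev/null
```

```text
17.0333 [ 0.4776 -0.0218  0.0681] [[0.191, 0.982, -0.0], [0.982, -0.191, -0.001], [-0.001, 0.0, -1.0]] [-0.84 -5.44 -1.55] [-0.86  0.11  0.04] 0.02583737104850404
wrist pusher 18112 [ 0.1891  0.9819 -0.0012] [ 0.4797 -0.0016  0.0744] 0.0004 ang 79.1 el -0.07 ends [ 0.4706 -0.0489  0.0745] [0.4872 0.0376 0.0744]
wrist press 13541 [0.1892 0.9819 0.0023] [0.4991 0.1002 0.075 ] 0.0004 ang 79.09 el 0.13
pusher_tip []
mouth [(array([0.49  , 0.0393, 0.075 ]), 0.62)]
```

View pics/hwrist.png

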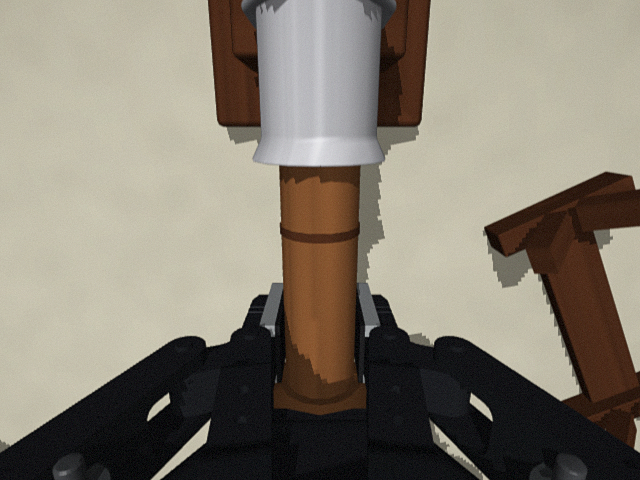

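The piston is being dragged at about 5 N. The ring hasn't moved relative to the pads (row 237), so there's no slip. From here I'll go in small steps.

Request:
arm_command --steps '[{"xyz": [0.0002, 0.001, 0], "delta_rot": [0, 0, 0]}, {"xyz": [0.0004, 0.002, 0], "delta_rot": [0, 0, 0]}, {"xyz": [0.0006, 0.003, 0], "delta_rot": [0, 0, 0]}, {"xyz": [0.0006, 0.003, 0], "delta_rot": [0, 0, 0]}]'

```text
t: 17.62
position: [0.4781, -0.0185, 0.0681]
eef_rot: [[0.191, 0.982, -0.0], [0.982, -0.191, -0.0], [-0.0, 0.0, -1.0]]
force: [-1.2, -4.0, -1.2]
opening: 0.0261
```

Request:
arm_command --steps '[{"xyz": [0.0002, 0.0008, 0], "delta_rot": [0, 0, 0]}, {"xyz": [0.0002, 0.0008, 0], "delta_rot": [0, 0, 0]}]'

```text
t: 17.78
position: [0.4783, -0.0177, 0.0681]
eef_rot: [[0.191, 0.982, -0.0], [0.982, -0.191, -0.0], [-0.0, -0.0, -1.0]]
force: [-1.2, -3.6, -1.7]
opening: 0.0263
```

Request:
arm_command --steps '[{"xyz": [0.0002, 0.0008, 0], "delta_rot": [0, 0, 0]}, {"xyz": [0.0002, 0.0008, 0], "delta_rot": [0, 0, 0]}]'

```text
t: 17.95
position: [0.4785, -0.0169, 0.0681]
eef_rot: [[0.191, 0.982, -0.0], [0.982, -0.191, -0.0], [-0.0, -0.0, -1.0]]
force: [-1.3, -4.4, -1.7]
opening: 0.0261
```

Request:
arm_command --steps '[{"xyz": [0.0002, 0.0008, 0], "delta_rot": [0, 0, 0]}, {"xyz": [0.0002, 0.0008, 0], "delta_rot": [0, 0, 0]}]'

```text
t: 18.12
position: [0.4787, -0.016, 0.0681]
eef_rot: [[0.191, 0.982, -0.0], [0.982, -0.191, -0.0], [-0.0, -0.0, -1.0]]
force: [-0.7, -4.1, -1.8]
opening: 0.0263
```

Request:
arm_command --steps '[{"xyz": [0.00015, 0.0008, 0], "delta_rot": [0, 0, 0]}, {"xyz": [0.00015, 0.0008, 0], "delta_rot": [0, 0, 0]}]'

```text
t: 18.28
position: [0.4789, -0.0152, 0.0681]
eef_rot: [[0.191, 0.982, 0.0], [0.982, -0.191, -0.0], [-0.0, 0.0, -1.0]]
force: [-0.5, -4.9, -1.4]
opening: 0.0265
```

Request:
arm_command --steps '[{"xyz": [0.00015, 0.0008, 0], "delta_rot": [0, 0, 0]}, {"xyz": [0.00015, 0.0008, 0], "delta_rot": [0, 0, 0]}]'

```text
t: 18.45
position: [0.4791, -0.0144, 0.0681]
eef_rot: [[0.191, 0.982, 0.0], [0.982, -0.191, -0.0], [-0.0, 0.0, -1.0]]
force: [-1.4, -3.4, -2.1]
opening: 0.0262
```

Request:
arm_command --steps '[{"xyz": [0.00015, 0.0008, 0], "delta_rot": [0, 0, 0]}, {"xyz": [0.00015, 0.0008, 0], "delta_rot": [0, 0, 0]}]'

```text
t: 18.62
position: [0.4792, -0.0136, 0.0681]
eef_rot: [[0.191, 0.982, 0.0], [0.982, -0.191, -0.0], [-0.0, 0.0, -1.0]]
force: [-1.1, -4.8, -1.3]
opening: 0.0266
```

Request:
arm_command --steps '[{"xyz": [0.00015, 0.0008, 0], "delta_rot": [0, 0, 0]}, {"xyz": [0.00015, 0.0008, 0], "delta_rot": [0, 0, 0]}]'

```text
t: 18.78
position: [0.4793, -0.0128, 0.0681]
eef_rot: [[0.191, 0.982, 0.0], [0.982, -0.191, -0.0], [0.0, 0.0, -1.0]]
force: [-1.5, -4.4, -3.0]
opening: 0.0263
```

Request:
arm_command --steps '[{"xyz": [0.00015, 0.0008, 0], "delta_rot": [0, 0, 0]}, {"xyz": [0.00015, 0.0008, 0], "delta_rot": [0, 0, 0]}]'

```text
t: 18.95
position: [0.4795, -0.0119, 0.0681]
eef_rot: [[0.191, 0.982, 0.0], [0.982, -0.191, -0.0], [0.0, 0.0, -1.0]]
force: [-0.8, -3.9, -1.3]
opening: 0.0262
```

Request:
arm_command --steps '[{"xyz": [0.00015, 0.0008, 0], "delta_rot": [0, 0, 0]}, {"xyz": [0.00015, 0.0008, 0], "delta_rot": [0, 0, 0]}]'

```text
t: 19.12
position: [0.4797, -0.0111, 0.0681]
eef_rot: [[0.191, 0.982, 0.0], [0.982, -0.191, -0.0], [-0.0, 0.0, -1.0]]
force: [-1.1, -4.8, -1.3]
opening: 0.0262
```

Request:
arm_command --steps '[{"xyz": [0.00015, 0.0008, 0], "delta_rot": [0, 0, 0]}, {"xyz": [0.00015, 0.0008, 0], "delta_rot": [0, 0, 0]}]'

```text
t: 19.28
position: [0.4798, -0.0103, 0.0681]
eef_rot: [[0.191, 0.982, 0.0], [0.982, -0.191, 0.0], [0.0, 0.0, -1.0]]
force: [-1.3, -4.3, -2.3]
opening: 0.0261
```

Request:
arm_command --steps '[{"xyz": [0.00015, 0.0008, 0], "delta_rot": [0, 0, 0]}, {"xyz": [0.00015, 0.0008, 0], "delta_rot": [0, 0, 0]}]'

```text
t: 19.45
position: [0.48, -0.0095, 0.0681]
eef_rot: [[0.191, 0.982, 0.0], [0.982, -0.191, 0.0], [0.0, 0.0, -1.0]]
force: [-1.5, -5.1, -2.0]
opening: 0.0259
```

Request:
arm_command --steps '[{"xyz": [0.00015, 0.0008, 0], "delta_rot": [0, 0, 0]}, {"xyz": [0.00015, 0.0008, 0], "delta_rot": [0, 0, 0]}]'

```text
t: 19.62
position: [0.4801, -0.0088, 0.0681]
eef_rot: [[0.191, 0.982, 0.0], [0.982, -0.191, 0.0], [0.0, 0.0, -1.0]]
force: [-0.9, -4.8, -2.1]
opening: 0.0263
```

Request:
arm_command --steps '[{"xyz": [0.00015, 0.0008, 0], "delta_rot": [0, 0, 0]}, {"xyz": [0.00015, 0.0008, 0], "delta_rot": [0, 0, 0]}]'

```text
t: 19.78
position: [0.4803, -0.0079, 0.0681]
eef_rot: [[0.191, 0.982, 0.0], [0.982, -0.191, 0.0], [0.0, 0.0, -1.0]]
force: [-0.2, -4.2, -1.8]
opening: 0.0259
```

Request:
arm_command --steps '[{"xyz": [0.00015, 0.0008, 0], "delta_rot": [0, 0, 0]}, {"xyz": [0.00015, 0.0008, 0], "delta_rot": [0, 0, 0]}]'

```text
t: 19.95
position: [0.4804, -0.0075, 0.0681]
eef_rot: [[0.191, 0.982, -0.0], [0.982, -0.191, -0.001], [-0.001, 0.0, -1.0]]
force: [-1.3, -7.2, -1.7]
opening: 0.0262
```

Request:
arm_command --steps '[{"xyz": [0, 0, 0], "delta_rot": [0, 0, 0]}]'

```text
t: 20.03
position: [0.4804, -0.0075, 0.0681]
eef_rot: [[0.191, 0.982, -0.0], [0.982, -0.191, -0.001], [-0.001, 0.0, -1.0]]
force: [-2.0, -6.3, -2.3]
opening: 0.0259
```

Request:
arm_command --steps '[{"xyz": [0.0001, 0.0003, 0], "delta_rot": [0, 0, 0]}, {"xyz": [0.0001, 0.0003, 0], "delta_rot": [0, 0, 0]}]'

```text
t: 20.2
position: [0.4804, -0.0075, 0.0681]
eef_rot: [[0.191, 0.982, -0.0], [0.982, -0.191, -0.001], [-0.001, -0.0, -1.0]]
force: [-1.3, -8.4, -2.1]
opening: 0.0259
```

The stop is felt: the TCP has stopped advancing and the force is climbing. I'll bring it up to about 13 N.

Request:
arm_command --steps '[{"xyz": [0.0001, 0.0004, 0], "delta_rot": [0, 0, 0]}, {"xyz": [0.0001, 0.0004, 0], "delta_rot": [0, 0, 0]}]'

```text
t: 20.37
position: [0.4805, -0.0075, 0.0681]
eef_rot: [[0.191, 0.982, -0.0], [0.982, -0.191, -0.002], [-0.002, -0.0, -1.0]]
force: [-2.4, -10.3, -0.5]
opening: 0.0259
```

Request:
arm_command --steps '[{"xyz": [0.0001, 0.0005, 0], "delta_rot": [0, 0, 0]}, {"xyz": [0.0001, 0.0005, 0], "delta_rot": [0, 0, 0]}]'

```text
t: 20.53
position: [0.4805, -0.0075, 0.0681]
eef_rot: [[0.191, 0.982, -0.001], [0.982, -0.191, -0.002], [-0.002, -0.0, -1.0]]
force: [-3.2, -13.6, -1.1]
opening: 0.0259
```

Request:
arm_command --steps '[{"xyz": [0, 0, 0], "delta_rot": [0, 0, 0]}, {"xyz": [0, 0, 0], "delta_rot": [0, 0, 0]}, {"xyz": [0, 0, 0], "delta_rot": [0, 0, 0]}, {"xyz": [0, 0, 0], "delta_rot": [0, 0, 0]}, {"xyz": [0, 0, 0], "delta_rot": [0, 0, 0]}]'

```text
t: 20.95
position: [0.4805, -0.0075, 0.0681]
eef_rot: [[0.191, 0.982, -0.001], [0.982, -0.191, -0.002], [-0.002, -0.0, -1.0]]
force: [-3.6, -14.1, -0.3]
opening: 0.0261
```

```bash
python3 look.py i wrist 2>/dev/null
```

```text
20.95 [ 0.4805 -0.0075  0.0681] [[0.191, 0.982, -0.001], [0.982, -0.191, -0.002], [-0.002, -0.0, -1.0]] [ -3.63 -14.1   -0.25] [-2.21  0.49  0.08] 0.026148053138197742
wrist pusher 13892 [ 0.1884  0.9821 -0.0046] [0.4806 0.0025 0.0744] 0.0004 ang 79.14 el -0.26 ends [ 0.4735 -0.0346  0.0746] [0.4871 0.036  0.0742]
wrist press 19623 [0.1899 0.9817 0.0098] [0.4991 0.1002 0.0753] 0.0004 ang 79.05 el 0.56
pusher_tip []
mouth [(array([0.4937, 0.0412, 0.0769]), 0.71)]
```

View pics/iwrist.png

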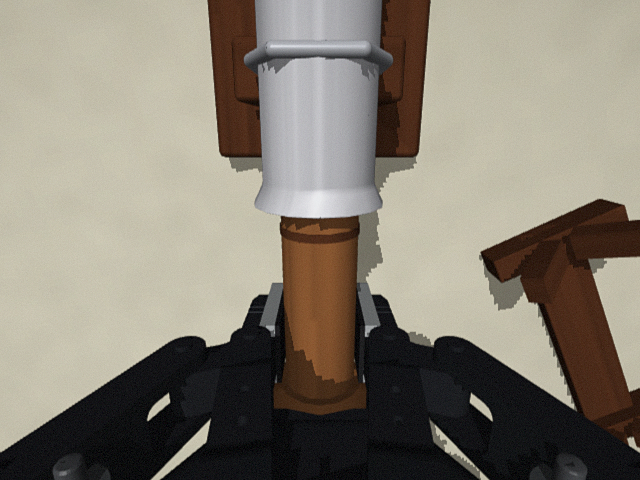

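Home: the ring sits close to the lip, and 14.5 N was held with no slip. I'll relax the load, then let go.

Request:
arm_command --steps '[{"xyz": [-0.0001, -0.0007, 0], "delta_rot": [0, 0, 0]}, {"xyz": [-0.0002, -0.0013, 0], "delta_rot": [0, 0, 0]}, {"xyz": [-0.0002, -0.0013, 0], "delta_rot": [0, 0, 0]}]'

```text
t: 21.45
position: [0.4804, -0.0075, 0.0681]
eef_rot: [[0.191, 0.982, -0.0], [0.982, -0.191, -0.0], [-0.0, -0.0, -1.0]]
force: [-1.6, -5.9, -1.1]
opening: 0.0263
```

Request:
arm_command --steps '[{"xyz": [0, 0, 0], "delta_rot": [0, 0, 0]}, {"xyz": [0, 0, 0], "delta_rot": [0, 0, 0]}, {"xyz": [0, 0, 0], "delta_rot": [0, 0, 0]}, {"xyz": [0, 0, 0], "delta_rot": [0, 0, 0]}, {"xyz": [0, 0, 0], "delta_rot": [0, 0, 0]}]' --hand 1

```text
t: 21.87
position: [0.4807, -0.007, 0.0682]
eef_rot: [[0.191, 0.982, 0.0], [0.982, -0.191, 0.0], [0.0, 0.0, -1.0]]
force: [0.5, 0.2, -0.8]
opening: 0.0843
```

Request:
arm_command --steps '[{"xyz": [0, 0, 0.02], "delta_rot": [0, 0, 0]}, {"xyz": [0, 0, 0.045], "delta_rot": [0, 0, 0]}, {"xyz": [0, 0, 0.07], "delta_rot": [0, 0, 0]}, {"xyz": [0, -0.03, 0.09], "delta_rot": [0, 0, 0]}, {"xyz": [0, -0.06, 0.1], "delta_rot": [0, 0, 0]}]'

```text
t: 22.28
position: [0.4816, -0.067, 0.1709]
eef_rot: [[0.188, 0.982, 0.004], [0.982, -0.188, -0.001], [-0.0, 0.004, -1.0]]
force: [1.7, -0.1, 0.3]
opening: 0.0855
```

```bash
python3 look.py j wrist,side 2>/dev/null
```

```text
22.2833 [ 0.4816 -0.067   0.1709] [[0.188, 0.982, 0.004], [0.982, -0.188, -0.001], [-0.0, 0.004, -1.0]] [ 1.68 -0.08  0.32] [-0.03  0.05 -0.04] 0.08546444388746827
wrist pusher 7474 [ 0.1869  0.9817 -0.036 ] [ 0.4788 -0.0033  0.0735] 0.0011 ang 79.22 el -2.06 ends [ 0.4701 -0.0489  0.0751] [0.4869 0.0391 0.0719]
wrist press 1834 [ 0.1805  0.9836 -0.0036] [0.4987 0.1002 0.0748] 0.0004 ang 79.6 el -0.2
pusher_tip []
mouth [(array([0.4912, 0.0399, 0.0734]), 0.74)]
side pusher 360 [ 0.188   0.9809 -0.0496] [ 0.4777 -0.0189  0.0763] 0.0017 ang 79.15 el -2.84 ends [ 0.4714 -0.0515  0.0779] [0.4893 0.042  0.0732]
side press 2 [ 0.1903  0.9817 -0.    ] [0.5007 0.0999 0.0757] 0.0 ang 79.03 el -0.0
pusher_tip [(array([0.4952, 0.0639, 0.0713]), 0.33)]
mouth [(array([0.4886, 0.0392, 0.0734]), 0.88)]
```

View pics/jwrist.png

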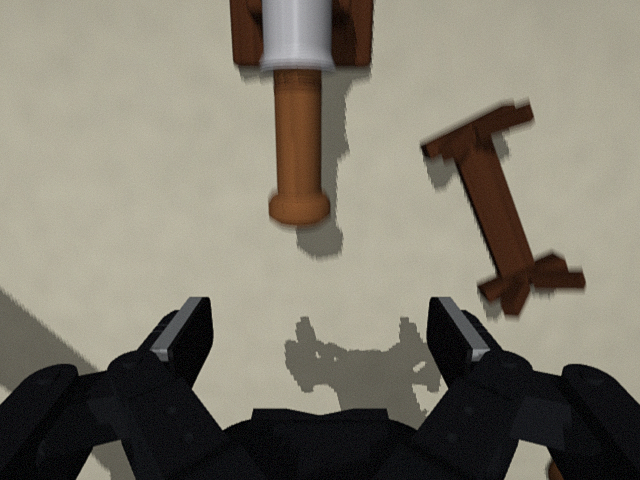

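View pics/jside.png

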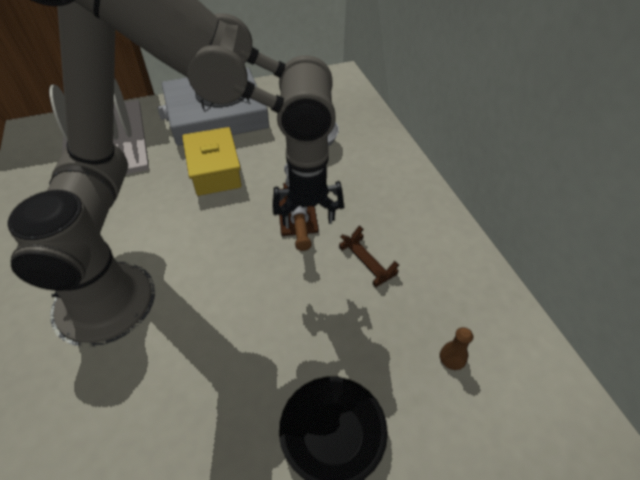

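Request:
arm_command --steps '[{"xyz": [0, 0, 0], "delta_rot": [0, 0, 0]}, {"xyz": [0, 0, 0], "delta_rot": [0, 0, 0]}, {"xyz": [0, 0, 0], "delta_rot": [0, 0, 0]}, {"xyz": [0, 0, 0], "delta_rot": [0, 0, 0]}]'

```text
t: 23.12
position: [0.4805, -0.0672, 0.1681]
eef_rot: [[0.191, 0.982, -0.0], [0.982, -0.191, -0.0], [-0.0, -0.0, -1.0]]
force: [0.9, 0.3, 0.1]
opening: 0.0856
```

```bash
python3 look.py k wrist 2>/dev/null
python3 - <<'E'
import cv2
i=cv2.imread('pics/kwrist.png')[30:250,220:380]; cv2.imwrite('pics/kz.png',cv2.resize(i,None,fx=2.6,fy=2.6))
E
```

```text
23.1167 [ 0.4805 -0.0672  0.1681] [[0.191, 0.982, -0.0], [0.982, -0.191, -0.0], [-0.0, -0.0, -1.0]] [0.87 0.33 0.12] [ 0.03  0.05 -0.01] 0.08555261484131908
wrist press 1717 [ 0.1766  0.9841 -0.0193] [0.4986 0.1003 0.0741] 0.0003 ang 79.83 el -1.11
pusher_tip []
mouth [(array([0.4891, 0.0412, 0.0768]), 0.63)]
```

View pics/kz.png

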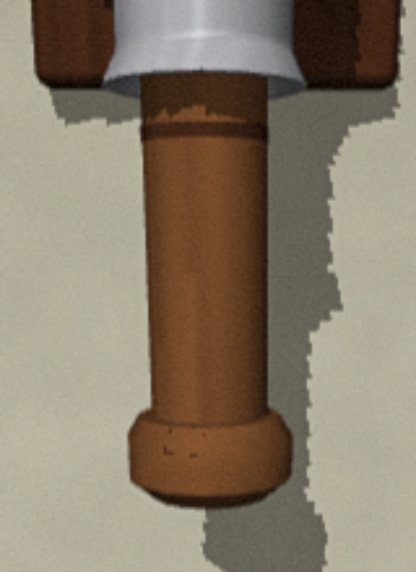

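The ring (crop row 130) is about 10 mm before the lip (row ~85), and the knob front is at row ~420. The pusher is home and the gripper is clear, so I'm handing in.

```bash
python3 -c "
from rig import *
print(close_job())"
```

```text
the job is handed in; nothing more can be done
None
```

The pusher is home in the press barrel, and I handed the job in at about 23 s with the open gripper well clear.

- **First push:** I took the pusher by the middle of its shaft, pushed it about 78 mm in with almost no contact force, and let go there.
- **Second hold:** It drooped about 2.1°. I gripped it 76 mm behind the middle of the shaft, just ahead of the knob, and lifted it level.
- **At the stop:** The piston dragged at about 5 N. I felt the stop at roughly 128 mm depth, bore on it with about 14.5 N for around 0.5 s, eased to 6 N and let go. The highest force I read was about 14.6 N.

**Last checks:**
- The ring sits about 10 mm from the mouth, inside the 15 mm allowed.
- The pusher did not slip in the grip.
- The last side picture, taken while the arm was still moving, showed the mortar, pestle and box where they started. The arm mostly hid the bowl, but I never moved near it.
- The final network mask fit missed the pusher and gave a noisy tilt for the press. For the final state I relied on the picture and on the depth worked out from the arm's position.

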